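# Turn the steamer down, guard its knob, and lift the basket out to drain

### The arm

A 7-joint arm with a two-finger parallel gripper is mounted at the origin on the work surface. World frame = base frame: x ahead of the robot, y to its left, z up, the work surface at z = 0. Lengths are in m, angles in rad, forces in N, time in s.
With the tool pointing down it reaches from about 0.35 to 0.9 m from the base axis. Payload 8.1 kg.
Tool frame: the origin (TCP) lies where the fingers leave the gripper's body, on its centre line; the fingertips stand 66 mm ahead of it and the grasp point (between the pads) lies 47 mm ahead of it (arm.tip_reach is the distance from the TCP to the fingertips, in m); z points along the fingers, y is the direction in which the jaws open and shut (so a half turn about z gives the same grasp; the last joint's range is limited). The gripper opens to 92 mm and grips with 3 to 60 N. Pads are 19 mm wide; open, the fingers measure 130 mm over their backs; the gripper's body (75 mm by 190 mm) begins 47 mm behind the grasp point.
Start: joints at [-1.27, 0.434, 0.025, 1.573, -0.012, 1.134, -0.075], TCP at [0.246, 0.575, 0.292] pointing down, gripper open.
Joint ranges: [-2.62, 2.62], [-0.44, 2.09], [-1.27, 1.32], [0.08, 2.57], [-1.32, 4.46], [0.12, 2], [-2.74, 2.74]. Speed limits (rad/s): [2.22, 2.22, 3.01, 3.01, 3.14, 3.14, 3.14].

### API

Orientations are given as a rotation vector (axis times angle).
In Python, from cell import arm gives the robot as it stands.
- The arm moves only by the tool carry_out, never from a script. Its argument "plan" is a list of rows, each a list of 5 numbers: the shift along the world's x, y, z in cm, then the turn about the world's z in rad, then the finger opening in cm, from 0 to 9.18. In form: [[tx, ty, tz, spin, fingers], ...]. A call has 1 to 20 rows; each row is the pose to reach, as a shift and turn from the pose measured when the call began; what a row does not reach only later rows make up. A row lasts 1/10 s, in which the tool goes at most 50 mm and 8.59 degrees, less where a joint would pass 70% of its speed; a pose out of reach is approached as far as the arm can. A call with a gripper value outside its range is refused whole. The fingers move at their own pace and stop on an object; "squeeze" is the grip in N (left out, the last holds). Time passes only in rows, so rows that repeat a pose let the fingers close. It gives the time, the measured TCP pose, the force and the opening at its end, in the units of the state.
- arm.observe(): the state, without advancing time (a new reading comes with each control period).
- arm.get_image(name): name is "scene" or "side" or "wrist"; returns (picture, depth): 420x560x3 uint8, red, green, blue; 420x560 float32, m along the optical axis (not along the pixel's ray), 0 where there is no reading.
- arm.get_calibration(name): a dict with "intrinsics" (3x3 intrinsics, pixels), "rvec" (rotation vector, rad) and "tvec" (3), from world to camera coordinates, as OpenCV has them; the wrist camera has in their place "tool_from_camera" (4x4, takes a point from camera to tool coordinates, whose origin is the TCP and whose axes are the flange's). Camera axes: x right, y down, z forward; pixel columns grow to the right and rows downward; lengths in m; the calibration is good to about 2 mm. A picture is of the moment at which its call begins: read the wrist's pose just before it. get_calibration takes no time and is no camera call.
- arm.sign_off(): hands the job in, once; it reports no verdict.
The state is a dict: "clock": time; "joints": joint angles; "dq": joint speeds; "joint_efforts": joint torques, N m; "position": TCP position; "ee_rot": TCP orientation; "force": force on the tool from outside, world axes, zero at the start; "ft_torque": the same for the moment, N m; "width": opening from 0.0 (shut) to 1.0 (fully open).
Only numpy, scipy, OpenCV 4.12 (cv2) and the standard library are available. Lean on these libraries where they do the work, as an engineer would, in place of code of your own. Each camera call takes 0.05 s, during which the arm holds its last target. There are 200 camera calls.

### The job

The beetroots in the countertop steamer are done: turn its steam regulator knob down until the pointer is on the long low mark, then slide the knob guard fully over the knob so that it cannot be knocked up again. Then lift the basket by its handle straight up out of the well, without spilling a beetroot, until its underside is about 5 cm above the steamer's top, and hold it there over the well, level and still, to drain for a few seconds. Finish while still holding it there, and leave the scale with its dish, the bottle and the jar where they stand.

Things in the scene. Friction and masses are not known exactly. Their poses are not given: they have to be found in the camera images.
- steamer: Countertop steamer, a pale brushed-metal box 300 (x) x 440 (y) x 135 mm high, fixed to the worktop (it does not shift). Origin: centre of its underside on the worktop; x axis to its back (away from the robot), y to its left, z up; its flat top (deck) is at z = 135 mm. The well with the basket is in the y > 0 half, the regulator panel in the y < 0 half
- well (a point): Centre of the well's mouth, level with the deck, at steamer (0, 100, 135) mm. The well is a rectangular opening 158 (x) x 144 (y) mm, about 104 mm deep. Axes as the steamer's
- regulator (a joint): Angle of the regulator knob in rad, 0 to 4.5, growing clockwise seen from above (more steam). 1.0 is the long low mark; at the start it stands well above that. It turns with about 0.05 N m of friction and stays where it is left
- regulator_grip (a point): Point on the knob's upright axis, 21 mm above the deck, at steamer (-60, -115, 156) mm; it turns with the knob. The knob is black: a round skirt 42 mm across and 5 mm high carrying a bar grip 42 mm long, 12 mm wide, whose top is 32 mm above the deck. This point's x axis lies along the bar; the pointer (white line) is at the bar's -x end
- low_mark (a point): Middle of the long low mark, a white radial line 13 x 3.4 mm printed on the grey panel of the deck, centred 30 mm from the knob's axis on the side of the steamer's front (-x): pointer and bar lie along the steamer's x axis when the knob is on it. The other scale lines are short and thin
- guard (a joint): Travel of the knob guard in m, 0 (about here at the start, knob free) to 0.090 (its end stop: centred over the knob). It slides toward the steamer's -x with about 1.5 N of friction and stays where it is left
- guard_tab (a point): Centre of the finger tab on the guard. The guard is a dark sheet-steel hood, 70 (x) x 82 (y) mm, its top 40 mm above the deck, open at both x ends, running between two low rails (6 mm high) behind the knob. The black tab stands upright across the middle of its top: 10 mm thick along x, 44 mm along y, 22 mm high, this centre 51 mm above the deck. Axes as the steamer's
- basket: Perforated metal basket, loose, 0.4 kg give or take a third, hanging by its rim on the deck round the well. Origin: centre of its underside, z up through the handle. Body 150 (x) x 136 (y) x 65 mm deep, wall 2.5 mm, 4 mm of play each side in the well; rim 176 x 162 mm, its underside 63 mm above the origin. A fixed bail of 6 mm rod rises from the middles of the two x ends to the handle
- basket_grip (a point): Centre of the basket's black handle bar, 135 mm above the basket's origin and straight above its middle; the bar lies along the basket's x axis, 84 mm long, 16 mm wide (y), 16 mm high. Axes as the basket's
- beet0: One of six cooked beetroots, 36 mm balls of about 24 g lying loose on the basket's floor; origin at its centre
- beet1: As beet0
- beet2: As beet0
- beet3: As beet0
- beet4: As beet0
- beet5: As beet0
- scale: White bench scale, 200 x 170 x 38 mm, loose on the worktop to the steamer's right (its -y side); origin centre of its underside; leave alone
- dish: White portion dish, 110 x 140 x 40 mm, standing on the scale; origin centre of its underside; leave alone
- oil_bottle: Oil bottle, 68 mm across, 250 mm tall, on the worktop to the steamer's left (+y side), rearward; origin centre of its underside; leave alone
- salt_jar: White jar, 72 mm across, 110 mm tall, on the worktop to the steamer's left, forward; origin centre of its underside; leave alone
Things that resemble listed ones, but are neither listed nor needed, are in the scene too. There is more than one size of the basket; the job needs the larger.

How it is judged:
By the outcome, as a careful person would: the job done as asked, in the order asked, and still so for the second after the job is handed in, while the arm keeps its last pose, push and grip.
It also fails if it takes over 69 s, if anything falls off the work surface, if the arm or the gripper's body presses on something with over 40 N, if the wrist force passes 120 N, or if a joint passes its speed limit or range.

## Working session

There is one attempt and no reset: what is moved stays moved. The work goes in short steps, Python scripts to look and compute and a tool call to move; the robot and the scene stay as the last step left them, time stands still between calls to the robot, and variables do not carry over. Pictures are saved under pics/ and viewed, about 8 in all and at most 12, crops included, and the job is handed in when it is done.

Besides the shell and the picture viewer there is one more tool, called after ">>>" as a command line: name --pt "numbers of a row" for each row, then --argument value for the rest. carry_out: Moves the arm, as the interface text tells. Its arguments: {"type":"object","properties":{"plan":{"type":"array"},"squeeze":{"type":"number"}},"required":["plan"]}

```bash
mkdir -p pics; cat > h.py <<'E'
import numpy as np, cv2
from cell import arm
from scipy.spatial.transform import Rotation as R
def grab(name):
    s=arm.observe(); im,d=arm.get_image(name); c=arm.get_calibration(name); K=np.array(c["intrinsics"])
    T=np.eye(4)
    if name=="wrist":
        B=np.eye(4);B[:3,:3]=R.from_rotvec(s["ee_rot"]).as_matrix();B[:3,3]=s["position"]
        T=B@np.array(c["tool_from_camera"])
    else:
        C=np.eye(4);C[:3,:3]=R.from_rotvec(np.ravel(c["rvec"])).as_matrix();C[:3,3]=np.ravel(c["tvec"]);T=np.linalg.inv(C)
    return im,d,K,T
def save(im,f): cv2.imwrite("pics/"+f,cv2.cvtColor(im,cv2.COLOR_RGB2BGR))
def cloud(d,K,T):
    v,u=np.mgrid[:d.shape[0],:d.shape[1]]
    P=np.stack([(u-K[0,2])/K[0,0]*d,(v-K[1,2])/K[1,1]*d,d],-1)
    return P@T[:3,:3].T+T[:3,3]
def onplane(u,v,z,K,T):
    r=T[:3,:3]@np.array([(u-K[0,2])/K[0,0],(v-K[1,2])/K[1,1],1]); o=T[:3,3]
    return o+r*(z-o[2])/r[2]
E
python3 - <<'E'
from h import *
print(arm.observe(),arm.tip_reach)
for n in("scene","side"):
    im,d,K,T=grab(n);save(im,n+"0.png");np.savez(n+"0.npz",im=im,d=d,K=K,T=T);print(n,T[:3,3].round(2))
E
```

```text
{'clock': 0.0, 'joints': array([-1.26960733,  0.43521474,  0.02496533,  1.5740977 , -0.01158962,
        1.13400569, -0.07511009]), 'dq': array([ 3.14255912e-04,  4.15291964e-04, -9.11724805e-04,  1.42149411e-03,
       -8.36050295e-05,  5.71999560e-04,  2.32314732e-04]), 'joint_efforts': array([-1.11401264e-04, -6.67860460e+01,  9.84923691e-01, -3.14458573e+01,
       -6.05470547e-02,  4.24977124e-02,  1.34865682e-04]), 'position': array([0.24544698, 0.57433895, 0.2914497 ]), 'ee_rot': array([-6.30041481e-01, -3.07759366e+00,  2.46851292e-03]), 'force': array([ 0.21605425, -0.75031309, -0.22331342]), 'ft_torque': array([ 0.04178308,  0.02443827, -0.01167972]), 'width': 0.9984599481990081} 0.0655
scene [0.98 0.45 0.98]
side [-0.03 -0.73  0.8 ]
```

View pics/scene0.png

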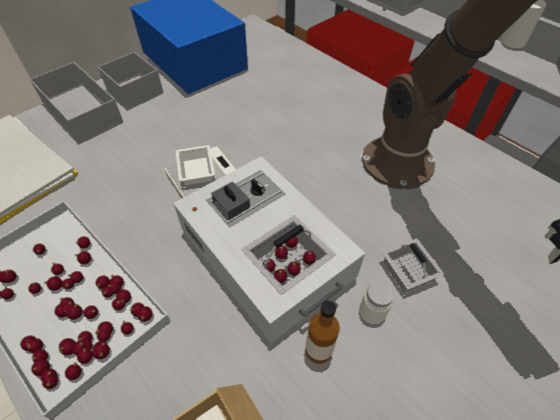

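View pics/side0.png

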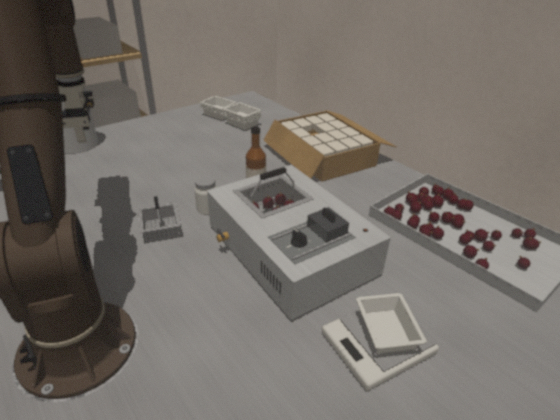

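The steamer is centred near (268,240) in the scene view, with the knob at (258,187), the guard at (231,202) and the basket handle at (290,236). In the side view the knob is at (299,238) and the guard at (327,224). The small basket at (410,265) is a decoy.

```bash
python3 - <<'E'
from h import *
for n in("scene","side"):
    z=np.load(n+"0.npz");im,d,K,T=[z[k] for k in("im","d","K","T")]
    P=cloud(d,K,T);u,v=(268,190) if n=="scene" else (250,235)
    print(n,P[187,258],P[240,215])
    m=(abs(P[...,2]-.135)<.008)&(d>0)
    nl,L,st,_=cv2.connectedComponentsWithStats(m.astype(np.uint8))
    k=1+np.argmax(st[1:,4]);Q=P[L==k]
    print(st[k],"z",np.median(Q[:,2]))
    r=cv2.minAreaRect((Q[:,:2]*1000).astype(np.float32));print(r,cv2.boxPoints(r).round(0).tolist())
    # high things within deck footprint
    box=cv2.boxPoints(r)/1000
    inside=np.array([cv2.pointPolygonTest(box.astype(np.float32),(float(x),float(y)),False)>0 for x,y in P[...,:2].reshape(-1,2)]).reshape(d.shape)
    c=np.array(r[0])/1000
    for nm,zl,zh in(("tall>.19",.193,.4),("guardtop .17-.18",.171,.18),("tab .185-.2",.185,.2),("knobtop",.160,.1695)):
        mm=(inside&(P[...,2]>zl)&(P[...,2]<zh)).astype(np.uint8)
        nl,L,st,ce=cv2.connectedComponentsWithStats(mm)
        for j in range(1,nl):
            if st[j,4]>12:
                q=P[L==j];print(nm,st[j,4],ce[j].round(0),q.mean(0).round(4),q.min(0).round(3),q.max(0).round(3),cv2.minAreaRect((q[:,:2]*1000).astype(np.float32)))
z=np.load("scene0.npz");im=z["im"]
save(cv2.resize(im[150:300,170:370],None,fx=4,fy=4,interpolation=cv2.INTER_CUBIC),"sc_crop.png")
E
```

```text
scene [ 0.52562078 -0.12272956  0.16539503] [ 0.709651   -0.07991531  0.13682565]
[  173   156   192   169 12612] z 0.13677924994864443
((588.573974609375, -27.513992309570312), (443.9700012207031, 302.2911682128906), 85.37574005126953) [[420.0, -237.0], [721.0, -261.0], [757.0, 182.0], [456.0, 206.0]]
tall>.19 56 [229. 191.] [ 0.6088 -0.1418  0.198 ] [ 0.601 -0.164  0.193] [ 0.615 -0.12   0.201] ((608.408203125, -141.57138061523438), (43.87175369262695, 10.1386137008667), 84.15565490722656)
tall>.19 272 [287. 236.] [0.6028 0.0743 0.2131] [0.548 0.063 0.193] [0.649 0.083 0.221] ((598.58349609375, 72.02932739257812), (18.32319450378418, 100.84056854248047), 85.96189880371094)
guardtop .17-.18 547 [230. 197.] [ 0.6099 -0.1389  0.1764] [ 0.57  -0.188  0.171] [ 0.646 -0.1    0.18 ] ((607.68017578125, -143.91624450683594), (85.97763061523438, 69.8969497680664), 84.80426025390625)
tab .185-.2 73 [229. 192.] [ 0.6097 -0.1407  0.1952] [ 0.601 -0.166  0.185] [ 0.615 -0.12   0.2  ] ((608.3524780273438, -142.78883361816406), (46.305362701416016, 10.2755126953125), 84.15565490722656)
tab .185-.2
[... 1531 characters left out ...]
.077 0.2  ] ((550.6854858398438, 73.76473999023438), (6.395794868469238, 13.374550819396973), 89.64409637451172)
tab .185-.2 93 [329. 213.] [ 0.6056 -0.1477  0.1937] [ 0.601 -0.168  0.185] [ 0.613 -0.122  0.2  ] ((607.3374633789062, -145.33203125), (46.4078254699707, 10.767333030700684), 85.54005432128906)
knobtop 63 [337. 230.] [ 0.6021 -0.1848  0.1649] [ 0.57  -0.189  0.16 ] [ 0.637 -0.178  0.169] ((603.9757690429688, -184.25230407714844), (6.402594089508057, 67.3958740234375), 84.1370620727539)
knobtop 73 [300. 233.] [ 0.5187 -0.1401  0.1659] [ 0.512 -0.159  0.161] [ 0.526 -0.117  0.169] ((519.183837890625, -138.42735290527344), (12.831838607788086, 41.977806091308594), 2.891721725463867)
```

View pics/sc_crop.png

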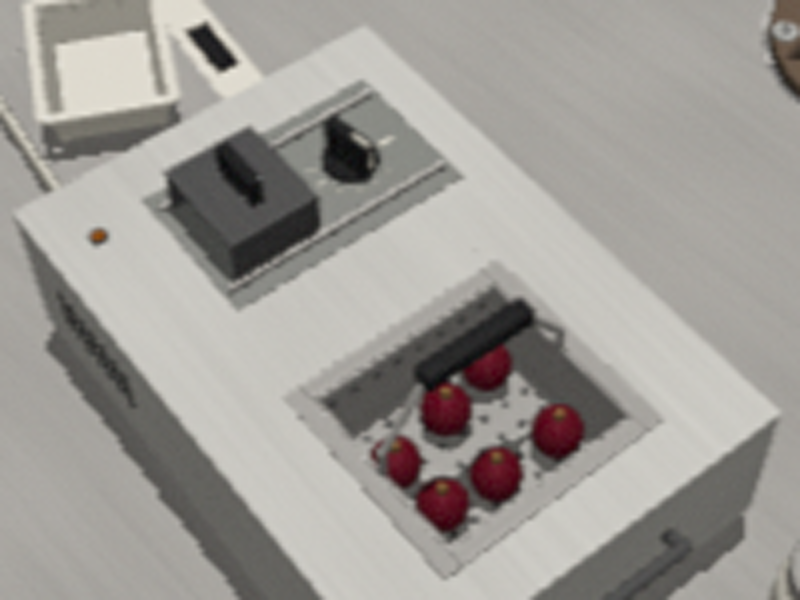

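>>> carry_out --pt "0 0 5 0 4" --pt "5 -10 6 -0.2 4" --pt "27.5 -71 6 -1.08 4" --pt "27.5 -71 6 -1.08 4" --pt "27.5 -71 6 -1.08 4" --pt "27.5 -71 6 -1.08 4" --pt "27.5 -71 6 -1.08 4" --pt "27.5 -71 6 -1.08 4" --pt "27.5 -71 6 -1.08 4" --pt "27.5 -71 6 -1.08 4" --pt "27.5 -71 6 -1.08 4" --pt "27.5 -71 6 -1.08 4" --pt "27.5 -71 6 -1.08 4" --pt "27.5 -71 6 -1.08 4" --pt "27.5 -71 6 -1.08 4" --pt "27.5 -71 6 -1.08 4" --pt "27.5 -71 6 -1.08 4" --pt "27.5 -71 6 -1.08 4" --pt "27.5 -71 6 -1.08 4" --pt "27.5 -71 6 -1.08 4"

```text
clock: 2.1
position: [0.5203, -0.1337, 0.3513]
ee_rot: [-2.118, -2.317, 0.001]
force: [-0.6, 0.8, -0.3]
width: 0.437
```

```bash
cat >> h.py <<'E'
def st():
    s=arm.observe(); y=R.from_rotvec(s["ee_rot"]).as_matrix()
    print("t",round(s["clock"],2),"pos",s["position"].round(4),"jaw",np.degrees(np.arctan2(y[1,1],y[0,1])).round(2),"z",y[:,2].round(3),"F",s["force"].round(1),"w",round(s["width"]*91.8,1),"j",s["joints"].round(2))
C=np.array([590.,-27.4]); yaw=np.radians(-4.7)
def world(x,y): c,s=np.cos(yaw),np.sin(yaw); return C+np.array([c*x-s*y,s*x+c*y])
E
python3 - <<'E'
from h import *
st()
im,d,K,T=grab("wrist");save(cv2.resize(im,(800,600)),"w1.png");np.savez("w1.npz",im=im,d=d,K=K,T=T)
print(T.round(3))
E
```

```text
t 2.1 pos [ 0.5203 -0.1337  0.3513] jaw 5.13 z [-0.002  0.001 -1.   ] F [-0.6  0.8 -0.3] w 40.1 j [-0.38  0.27  0.69  1.74 -0.18  1.2   0.45]
[[ 0.996  0.086  0.024  0.513]
 [ 0.089 -0.955 -0.281 -0.057]
 [-0.002  0.282 -0.959  0.444]
 [ 0.     0.     0.     1.   ]]
```

View pics/w1.png

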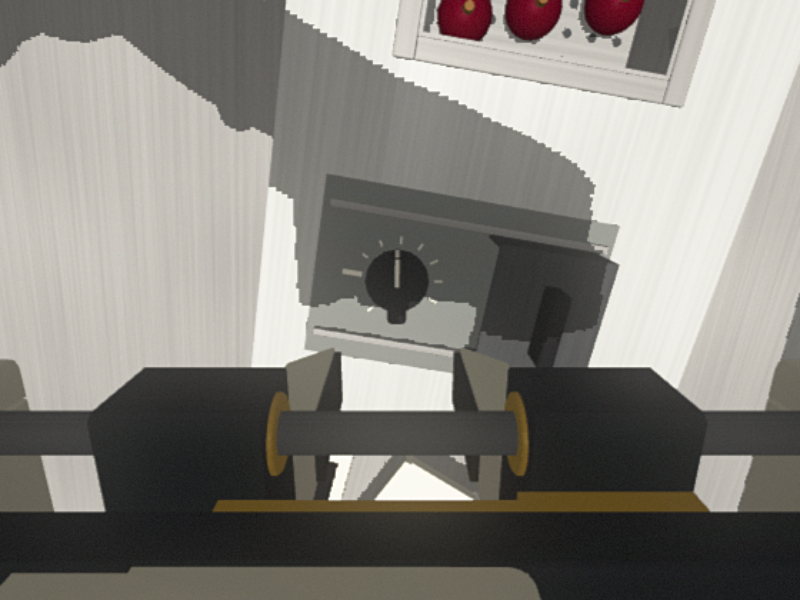

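The wrist picture shows the knob at (397,280) with its white pointer running (398,250)–(397,287), towards the basket. The long low mark is at (343,271)–(361,273), and the guard tab is around (549,320).

```bash
python3 - <<'E'
from h import *
z=np.load("w1.npz");im,d,K,T=[z[k] for k in("im","d","K","T")]
f=lambda u,v,h:onplane(u*.7,v*.7,h,K,T)[:2]*1000
zd=.1362
P=cloud(d,K,T);print("deck z",np.median(P[100:130,215:230,2]))
a,b=f(398,250,zd+.032),f(397,287,zd+.032);v=a-b;print("pointer",a,b,np.degrees(np.arctan2(v[1],v[0])))
a,b=f(343,271,zd),f(361,273,zd);v=a-b;print("mark",(a+b)/2,np.degrees(np.arctan2(v[1],v[0])))
c=(f(367,280,zd+.005)+f(428,280,zd+.005))/2;print("skirt c",c,"pred",world(-60,-115), "mark pred",world(-90,-115),"tab pred",world(30,-115),"grip",world(0,100))
m=(P[...,2]>.160)&(P[...,2]<.172)&(d>0);m[:, 310:]=0;m[:160]=0;m[235:]=0
q=P[m];print(m.sum(),cv2.minAreaRect((q[:,:2]*1000).astype(np.float32)),q[:,2].max())
a,b=f(330,200,zd+.006),f(605,245,zd+.006);v=b-a;print("rail",np.degrees(np.arctan2(v[1],v[0])))
E
```

```text
deck z 0.13512571575303556
pointer [ 518.30509237 -109.6081861 ] [ 519.72921927 -131.94278633] 93.64842642716944
mark [ 489.98576993 -133.09032669] 178.62649830009414
skirt c [ 520.25996667 -134.53740025] pred [ 520.7788283  -137.09698897] mark pred [ 490.87970669 -134.63883371] tab pred [ 610.47619311 -144.47145474] grip [598.19385086  72.26373868]
636 ((519.6522827148438, -134.59075927734375), (11.321450233459473, 41.5788459777832), 4.837967872619629) 0.16962217414547937
rail -4.062800656862958
```

>>> carry_out --pt "0 -0.2 -5 -0.01 4" --pt "0 -0.2 -9 -0.01 4" --pt "0 -0.2 -12 -0.01 4" --pt "0 -0.2 -14 -0.01 4" --pt "0 -0.2 -14 -0.01 4" --pt "0 -0.2 -14 -0.01 4" --pt "0 -0.2 -14 -0.01 0" --pt "0 -0.2 -14 -0.01 0" --pt "0 -0.2 -14 -0.01 0" --pt "0 -0.2 -14 -0.01 0" --pt "0 -0.2 -14 -0.01 0" --pt "0 -0.2 -14 -0.01 0" --squeeze 15

```text
clock: 3.35
position: [0.52, -0.1358, 0.2119]
ee_rot: [-2.13, -2.306, 0.001]
force: [-3.1, 0.9, 6.5]
width: 0.132
```

```bash
python3 -c "
from h import *
st()"
```

```text
t 3.35 pos [ 0.52   -0.1358  0.2119] jaw 4.55 z [-0.002  0.001 -1.   ] F [-3.1  0.9  6.5] w 12.1 j [-0.3   0.42  0.63  1.92 -0.31  0.9   0.56]
```

>>> carry_out --pt "0 0 0.1 0.14 0" --pt "0 0 0.1 0.28 0" --pt "0 0 0.1 0.42 0" --pt "0 0 0.1 0.56 0" --pt "0 0 0.1 0.7 0" --pt "0 0 0.1 0.84 0" --pt "0 0 0.1 0.98 0" --pt "0 0 0.1 1.12 0" --pt "0 0 0.1 1.26 0" --pt "0 0 0.1 1.36 0" --pt "0 0 0.1 1.41 0" --pt "0 0 0.1 1.41 0" --pt "0 0 0.1 1.41 0" --pt "0 0 0.1 1.41 0"

```text
clock: 4.75
position: [0.5195, -0.136, 0.2123]
ee_rot: [-0.13, -3.136, 0.003]
force: [0.6, -2.0, -13.4]
width: 0.132
```

```bash
python3 -c "
from h import *
st()"
```

```text
t 4.75 pos [ 0.5195 -0.136   0.2123] jaw 85.24 z [-0.003 -0.002 -1.   ] F [  0.6  -2.  -13.4] w 12.1 j [-0.05  0.38  0.27  1.9  -0.12  0.88  1.77]
```

>>> carry_out --pt "0 0 0 0 4" --pt "0 0 0 0 4" --pt "0 0 0 0 4" --pt "0 0 2 0 4" --pt "0 0 5 0 4" --pt "0 0 10 0 2" --pt "0 0 14 0 2" --pt "0 0 14 0 2" --pt "0 0 14 0 2" --pt "0 0 14 0 2"

```text
clock: 5.75
position: [0.5191, -0.1357, 0.3515]
ee_rot: [-0.13, -3.135, 0.003]
force: [0.2, -0.6, -0.1]
width: 0.222
```

```bash
python3 - <<'E'
from h import *
st()
im,d,K,T=grab("wrist");save(cv2.resize(im,(800,600)),"w2.png");np.savez("w2.npz",im=im,d=d,K=K,T=T)
E
```

```text
t 5.75 pos [ 0.5191 -0.1357  0.3515] jaw 85.25 z [-0.004 -0.002 -1.   ] F [ 0.2 -0.6 -0.1] w 20.4 j [-0.08  0.24  0.3   1.72 -0.07  1.2   1.72]
```

View pics/w2.png

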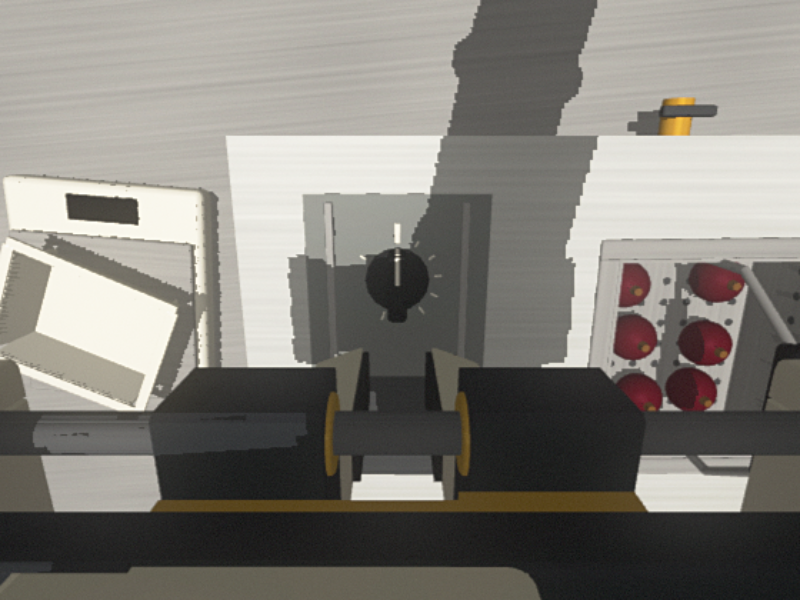

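The pointer (397,248–287) lines up with the long mark (397,222–243), so the knob is set. Next I go behind the guard tab with the fingers closed.

>>> carry_out --pt "5 -0.4 0 0 0" --pt "10 -0.8 0 0 0" --pt "11.8 -1 0 0 0" --pt "11.8 -1 0 0 0" --pt "11.8 -1 -5 0 0" --pt "11.8 -1 -9 0 0" --pt "11.8 -1 -10.4 0 0" --pt "11.8 -1 -10.4 0 0" --pt "11.8 -1 -10.4 0 0" --pt "9.8 -0.8 -10.4 0 0" --pt "7.8 -0.7 -10.4 0 0" --pt "5.8 -0.5 -10.4 0 0" --pt "4.8 -0.4 -10.4 0 0" --pt "3.8 -0.3 -10.4 0 0" --pt "3.3 -0.3 -10.4 0 0" --pt "2.9 -0.2 -10.4 0 0" --pt "2.5 -0.2 -10.4 0 0" --pt "2.5 -0.2 -10.4 0 0" --pt "2.5 -0.2 -10.4 0 0"

```text
clock: 7.7
position: [0.5437, -0.1377, 0.2468]
ee_rot: [-0.13, -3.133, 0.003]
force: [0.2, 0.2, -0.0]
width: 0.008
```

```bash
python3 - <<'E'
from h import *
st()
im,d,K,T=grab("side");save(cv2.resize(im[120:310,190:440],(800,608)),"s2.png");np.savez("s2.npz",im=im,d=d,K=K,T=T)
P=cloud(d,K,T);m=(P[...,2]>.171)&(P[...,2]<.18)&(P[...,0]>.45)&(P[...,0]<.67)&(P[...,1]>-.2)&(P[...,1]<-.09)
q=P[m];print(m.sum(),cv2.minAreaRect((q[:,:2]*1000).astype(np.float32)),world(-60,-115),q.min(0),q.max(0))
E
```

```text
t 7.7 pos [ 0.5437 -0.1377  0.2468] jaw 85.26 z [-0.006 -0.001 -1.   ] F [ 0.2  0.2 -0. ] w 0.7 j [-0.06  0.38  0.28  1.8  -0.12  0.98  1.76]
476 ((528.5442504882812, -137.67349243164062), (86.00838470458984, 72.54302215576172), 84.11302947998047) [ 520.7788283  -137.09698897] [ 0.48845291 -0.18257283  0.17111241] [ 0.5628113  -0.09390422  0.17930503]
```

>>> carry_out --pt "-0.3 0 0 0 0" --pt "-0.5 0.1 0 0 0" --pt "-0.7 0.1 0 0 0" --pt "-0.8 0.1 0 0 0" --pt "-0.9 0.1 0 0 0" --pt "-1 0.1 0 0 0" --pt "-1 0.1 0 0 0"

```text
clock: 8.45
position: [0.5358, -0.1366, 0.2471]
ee_rot: [-0.129, -3.138, 0.003]
force: [10.0, -0.6, -7.3]
width: 0.006
```

>>> carry_out --pt "-0.3 0 0 0 0" --pt "-0.4 0 0 0 0" --pt "-0.4 0 0 0 0" --pt "-0.4 0 0 0 0"

```text
clock: 8.85
position: [0.5353, -0.1365, 0.2478]
ee_rot: [0.127, 3.133, -0.005]
force: [15.4, -2.3, -9.3]
width: 0.004
```

```bash
python3 - <<'E'
from h import *
st()
im,d,K,T=grab("side");save(cv2.resize(im[120:310,190:440],(800,608)),"s3.png")
P=cloud(d,K,T);m=(P[...,2]>.171)&(P[...,2]<.18)&(P[...,0]>.45)&(P[...,0]<.67)&(P[...,1]>-.2)&(P[...,1]<-.09)
q=P[m];print(m.sum(),cv2.minAreaRect((q[:,:2]*1000).astype(np.float32)))
E
```

```text
t 8.85 pos [ 0.5353 -0.1365  0.2478] jaw 85.34 z [ 0.006 -0.003 -1.   ] F [15.4 -2.3 -9.3] w 0.4 j [-0.06  0.36  0.28  1.83 -0.12  0.96  1.76]
490 ((520.45263671875, -138.09158325195312), (85.16350555419922, 71.34576416015625), 85.48257446289062)
```

>>> carry_out --pt "1.5 0 0 0 0" --pt "2.5 0 2 0 0" --pt "2.5 0 6 0 0" --pt "2.5 0 10 0 0" --pt "4 5 13 0 6" --pt "5 10 13 0 6" --pt "6 15 13 0 6" --pt "6.3 20.8 13 0 6" --pt "6.3 20.8 13 0 6" --pt "6.3 20.8 13 0 6" --pt "6.3 20.8 13 0 6"

```text
clock: 10.0
position: [0.5979, 0.071, 0.3775]
ee_rot: [0.127, 3.134, -0.006]
force: [0.8, -1.6, -0.3]
width: 0.569
```

```bash
python3 - <<'E'
from h import *
st()
for n in ("wrist","side","scene"):
    im,d,K,T=grab(n);P=cloud(d,K,T);np.savez(n+"4.npz",im=im,d=d,K=K,T=T)
    if n=="wrist": save(cv2.resize(im,(800,600)),"w4.png")
    for zl,zh in((.202,.225),(.211,.225)):
        m=(P[...,2]>zl)&(P[...,2]<zh)&(abs(P[...,0]-.598)<.055)&(abs(P[...,1]-.072)<.03)
        q=P[m]
        if len(q)>20:
            v=np.linalg.svd(q[:,:2]-q[:,:2].mean(0))[2][0];print(n,zl,len(q),q.mean(0).round(4),cv2.minAreaRect((q[:,:2]*1000).astype(np.float32)),"yaw",np.degrees(np.arctan(v[1]/v[0])),"ztop",np.percentile(q[:,2],95))
E
```

```text
t 10.0 pos [0.5979 0.071  0.3775] jaw 85.36 z [ 0.005 -0.004 -1.   ] F [ 0.8 -1.6 -0.3] w 52.2 j [-0.37  0.34  0.23  1.52 -0.07  1.29  1.35]
wrist 0.202 1954 [0.5945 0.0729 0.2144] ((596.37890625, 72.55694580078125), (15.316964149475098, 83.966796875), 85.79045104980469) yaw -4.115131769450014 ztop 0.21604789755027462
wrist 0.211 1915 [0.5951 0.0728 0.2146] ((597.2713623046875, 72.4594955444336), (15.246838569641113, 82.19561004638672), 85.90211486816406) yaw -4.076751203516296 ztop 0.21605283831104338
side 0.202 180 [0.5951 0.0666 0.2116] ((597.7706298828125, 68.86309814453125), (19.24233627319336, 84.18055725097656), 87.68976593017578) yaw -5.334007932029807 ztop 0.2171596962196401
side 0.211 106 [0.5961 0.0679 0.215 ] ((598.1566162109375, 68.94892883300781), (19.242778778076172, 83.39736938476562), 87.85818481445312) yaw -4.92657731380394 ztop 0.2172983946075606
scene 0.202 261 [0.6016 0.0744 0.2139] ((599.1922607421875, 72.8699722290039), (17.14243507385254, 85.21355438232422), 86.6793212890625) yaw -4.134664550647421 ztop 0.21801250092107405
scene 0.211 207 [0.6    0.0735 0.2156] ((598.5492553710938, 72.90727996826172), (17.14243507385254, 83.92530822753906), 86.6793212890625) yaw -4.1230651635131075 ztop 0.21823548094990597
```

View pics/w4.png

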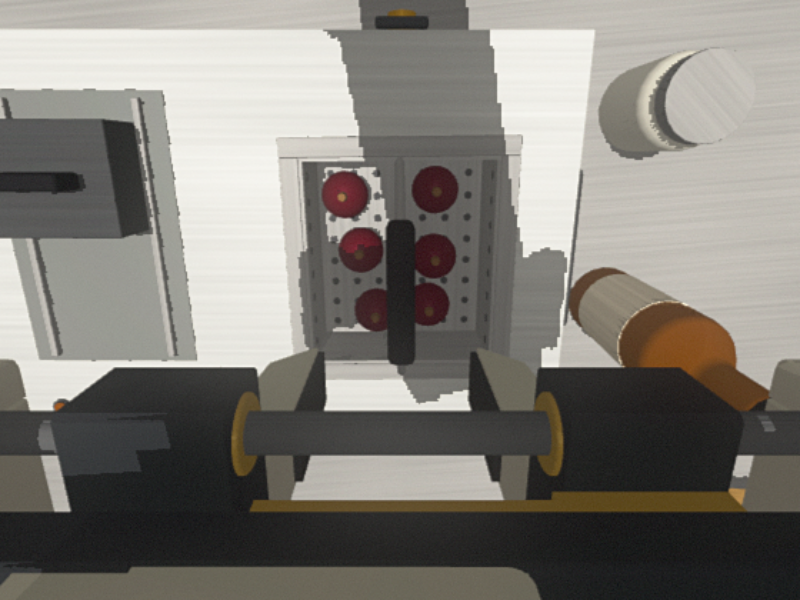

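The well is at the image centre with the handle at (400,290), six beets in the basket, and the bottle clear at right. The handle is at (598,72) mm with yaw about -4.3°.

>>> carry_out --pt "0 0.1 -5 0.01 6" --pt "0 0.1 -9 0.01 6" --pt "0 0.1 -11.5 0.01 6" --pt "0 0.1 -12.4 0.01 6" --pt "0 0.1 -12.4 0.01 6" --pt "0 0.1 -12.4 0.01 6" --pt "0 0.1 -12.4 0.01 0" --pt "0 0.1 -12.4 0.01 0" --pt "0 0.1 -12.4 0.01 0" --pt "0 0.1 -12.4 0.01 0" --pt "0 0.1 -12.4 0.01 0" --pt "0 0.1 -12.4 0.01 0" --pt "0 0.1 -12.4 0.01 0" --pt "0 0.1 -12.4 0.01 0" --squeeze 45

```text
clock: 11.55
position: [0.5983, 0.071, 0.254]
ee_rot: [0.115, 3.133, -0.005]
force: [-0.9, 3.2, 0.8]
width: 0.17
```

```bash
python3 -c "
from h import *
st()"
```

```text
t 11.55 pos [0.5983 0.071  0.254 ] jaw 85.78 z [ 0.006 -0.003 -1.   ] F [-0.9  3.2  0.8] w 15.6 j [-0.35  0.43  0.21  1.7  -0.09  1.02  1.38]
```

>>> carry_out --pt "0 0 0.3 0 0" --pt "0 0 0.8 0 0" --pt "0 0 1.5 0 0" --pt "0 0 2.3 0 0" --pt "0 0 3.1 0 0" --pt "0 0 3.9 0 0" --pt "0 0 4.7 0 0" --pt "0 0 5.5 0 0" --pt "0 0 6.3 0 0" --pt "0 0 7.1 0 0" --pt "0 0 7.9 0 0" --pt "0 0 8.7 0 0" --pt "0 0 9.5 0 0" --pt "0 0 10.2 0 0" --pt "0 0 10.8 0 0" --pt "0 0 11.2 0 0" --pt "0 0 11.4 0 0" --pt "0 0 11.4 0 0" --pt "0 0 11.4 0 0" --pt "0 0 11.4 0 0"

```text
clock: 13.55
position: [0.5981, 0.0709, 0.3676]
ee_rot: [0.115, 3.134, -0.005]
force: [0.2, 0.1, -6.4]
width: 0.168
```

```bash
python3 - <<'E'
from h import *
st()
a,d,K,T=grab("side");P=cloud(d,K,T)
b=grab("scene")[0]
save(np.hstack([cv2.resize(a[60:310,190:440],(400,400)),cv2.resize(b[100:350,170:420],(400,400))]),"f1.png")
E
```

```text
t 13.55 pos [0.5981 0.0709 0.3676] jaw 85.78 z [ 0.005 -0.004 -1.   ] F [ 0.2  0.1 -6.4] w 15.4 j [-0.37  0.34  0.22  1.53 -0.07  1.27  1.36]
```

View pics/f1.png

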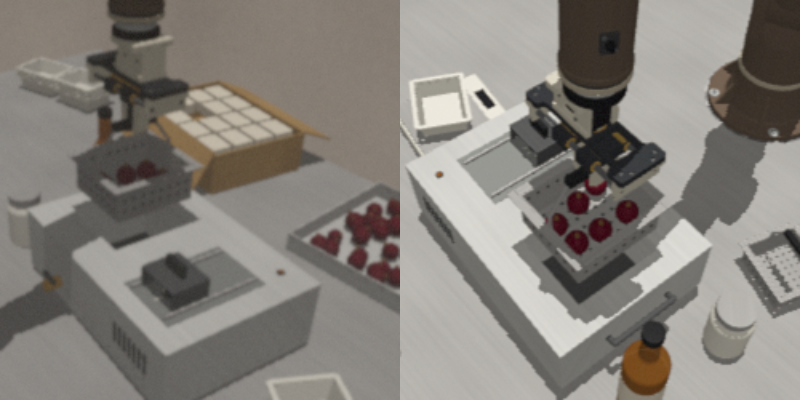

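The basket is lifted with all six beets inside, the well is empty below it, and the guard is over the knob. The bottle, jar and scale appear undisturbed. Now I hold it to drain.

>>> carry_out --pt "0 0 0 0 0" --pt "0 0 0 0 0" --pt "0 0 0 0 0" --pt "0 0 0 0 0" --pt "0 0 0 0 0" --pt "0 0 0 0 0" --pt "0 0 0 0 0" --pt "0 0 0 0 0" --pt "0 0 0 0 0" --pt "0 0 0 0 0" --pt "0 0 0 0 0" --pt "0 0 0 0 0" --pt "0 0 0 0 0" --pt "0 0 0 0 0" --pt "0 0 0 0 0" --pt "0 0 0 0 0" --pt "0 0 0 0 0" --pt "0 0 0 0 0" --pt "0 0 0 0 0" --pt "0 0 0 0 0"

```text
clock: 15.65
position: [0.5981, 0.0709, 0.3677]
ee_rot: [0.116, 3.134, -0.005]
force: [-0.3, 1.0, -6.3]
width: 0.173
```

>>> carry_out --pt "0 0 0 0 0" --pt "0 0 0 0 0" --pt "0 0 0 0 0" --pt "0 0 0 0 0" --pt "0 0 0 0 0" --pt "0 0 0 0 0" --pt "0 0 0 0 0" --pt "0 0 0 0 0" --pt "0 0 0 0 0" --pt "0 0 0 0 0" --pt "0 0 0 0 0" --pt "0 0 0 0 0" --pt "0 0 0 0 0" --pt "0 0 0 0 0" --pt "0 0 0 0 0" --pt "0 0 0 0 0" --pt "0 0 0 0 0" --pt "0 0 0 0 0" --pt "0 0 0 0 0" --pt "0 0 0 0 0"

```text
clock: 17.65
position: [0.5982, 0.0709, 0.3677]
ee_rot: [0.115, 3.134, -0.005]
force: [-0.2, 0.6, -6.1]
width: 0.169
```

```bash
python3 - <<'E'
from h import *
st()
for n in("side","scene","wrist"):
    im,d,K,T=grab(n);P=cloud(d,K,T)
    # rim top: expected z ~ .136+.05+.065=.251
    c,s=np.cos(yaw),np.sin(yaw);X=P[...,0]-.598;Y=P[...,1]-.072;x=c*X+s*Y;y=-s*X+c*Y
    m=(abs(P[...,2]-.251)<.012)&(abs(x)<.092)&(abs(y)<.085)&((abs(x)>.078)|(abs(y)>.071))&(d>0)
    q=np.c_[x[m],y[m],P[m][:,2]]
    if len(q)<20: print(n,len(q));continue
    for _ in range(8):
        A=np.c_[q[:,:2],np.ones(len(q))];p=np.linalg.lstsq(A,q[:,2],rcond=None)[0];r=q[:,2]-A@p;q=q[r>np.median(r)-.003] if abs(r).max()>.003 else q
    print(n,len(q),"tilt deg",np.degrees(p[:2]).round(2),"rim top z",p[2].round(4))
E
```

```text
t 17.65 pos [0.5982 0.0709 0.3677] jaw 85.78 z [ 0.006 -0.004 -1.   ] F [-0.2  0.6 -6.1] w 15.5 j [-0.37  0.34  0.22  1.53 -0.07  1.27  1.36]
side 439 tilt deg [-0.01 -0.01] rim top z 0.2524
scene 798 tilt deg [-0.06 -0.1 ] rim top z 0.2532
wrist 9554 tilt deg [-0.02 -0.07] rim top z 0.2518
```

```bash
python3 -c "
from h import *
print(arm.sign_off());st()"
```

```text
the job is handed in; nothing more can be done
None
the job is handed in; nothing more can be done
```

The job is done and handed in at about 18 s of the 69 s allowed.

- **Knob:** I turned it down about 81°. The wrist picture after release showed the pointer in line with the long low mark.
- **Guard:** I pushed it to its end stop. The force rose to 15 N with no further travel, and it measured at x = 520 mm, over the knob (also x = 520 mm). The knob is hidden under the guard, so I could not look at the pointer again after that.
- **Basket:** I lifted it 11.4 cm straight up and held it for over 4 s. All six beetroots were in it when I looked after the lift. The rim was level within about 0.1° in all three cameras, and its height puts the underside about 5 cm above the deck, over the well. It was still gripped there at hand-in.
- **Other items:** the scale with its dish, the bottle and the jar looked untouched in the last pictures. I judged that by eye and did not measure it.

No check failed. The cameras differed by at most about 4 mm in position.

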